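Slip a wood test coupon under the sprung clip of a clamping jig

ROBOT

A 6-joint arm with a two-finger parallel gripper is mounted at the origin on the work surface. World frame = base frame: x ahead of the robot, y to its left, z up, the work surface at z = 0. Lengths are in m, angles in rad, forces in N, time in s.
With the tool pointing down it reaches from about 0.35 to 0.975 m from the base axis. Payload 4.9 kg.
Tool frame: the origin (TCP) lies at the very end of the fingers, on their centre line; the grasp point (between the pads) lies 19 mm behind it (manip.hold_point_z is the distance from the TCP to the grasp point, in m); z points along the fingers, y is the direction in which the jaws open and shut (so a half turn about z gives the same grasp; the last joint's range is limited). The gripper opens to 85 mm and grips with 20 to 120 N. Pads are 22 mm wide; open, the fingers measure 114 mm over their backs; the gripper's body (76 mm by 85 mm) begins 54 mm behind the grasp point. The pads swing forward as they close: fully open they stand 13 mm farther back than shut.
Start: joints at [-1.315, 0.053, 1.613, -0, 1.476, -0.119], TCP at [0.229, -0.582, 0.211] pointing down, gripper open.
Joint ranges: [-3.01, 3.01], [-1.01, 2.22], [0.06, 2.58], [-1.02, 4.17], [0.09, 2.62], [-3.14, 3.14]. Speed limits (rad/s): [2.57, 2.57, 3.14, 3.14, 3.14, 3.14].

INTERFACE

Orientations are given as a unit quaternion [w, x, y, z].
In Python, from plant import manip gives the robot as it stands. The module is installed in compiled form; this text tells all that it offers.
- The arm moves only by the shell command python3 -m creep 'ROWS'. ROWS is JSON, a list of rows, each a list of 7 numbers: the turn, a rotation vector about the tool's x, y, z in degrees, then the shift along the tool's x, y, z in m, then the opening, from 0 (shut) to 1 (fully open). In form: [[ax, ay, az, tx, ty, tz, jaw], ...]. A call has 1 to 20 rows; each row shifts and turns the commanded pose from where the row before left it, along the tool's axes as they then stand; what a row does not reach is not made up. A row lasts 1/12 s, in which the tool goes at most 41.7 mm and 7.16 degrees, less where a joint would pass 70% of its speed; a pose out of reach is approached as far as the arm can. A call is refused whole if a number of a shift passes 0.0417 or a number of a turn 7.16, either way. A call with a gripper value outside its range is refused whole. The fingers move at their own pace and stop on an object; the grip force is fixed at half the most. Time passes only in rows, so rows that do not move let the fingers close. It gives the time, the measured TCP pose, the force and the opening at its end, in the units of the state.
- manip.state(): the state, without advancing time (a new reading comes with each control period).
- manip.grab_frame(name): name is "side" or "top"; returns the picture (400x640x3 uint8, blue, green, red); there is no depth.
- manip.get_calibration(name): a dict with "fx", "fy", "cx", "cy" (pixels), "xyz" and "attitude" of the camera in the world. Camera axes: x right, y down, z forward; pixel columns grow to the right and rows downward; lengths in m; the calibration is good to about 2 mm. A picture is of the moment at which its call begins. get_calibration takes no time and is no camera call.
- manip.job_done(): hands the job in, once; it reports no verdict.
Trained networks look in the newest picture that a camera, given by its name, has taken for a name from the list of things; names that differ only in an ending like _2 or _b are one class to them, and where a whole thing is asked for, a point or a joint stands for the part that bears it (a point fixed in the world has none). Each returns a list of dicts, best first, with "confidence" (0 to 1); they miss things now and then, are a little off and sometimes report something else, mostly with a low value. They report only what shows in the picture. A call takes as long as a camera call. They do not tell look-alikes from the thing itself.
- manip.cut_out(target, camera): "pixels" (400x640 bool, what is visible of it) and "rect" ([left, top, right, bottom] in pixels, round what is visible of it).
The state is a dict: "time": time; "joint_pos": joint angles; "joint_vel": joint speeds; "joint_efforts": joint torques, N m; "tool_pos": TCP position; "tool_rot": TCP orientation; "contact_force": force on the tool from outside, world axes, zero at the start; "ft_torque": the same for the moment, N m; "gripper_width": opening from 0.0 (shut) to 1.0 (fully open).
Only numpy, scipy, OpenCV 4.12 (cv2) and the standard library are available. Lean on these libraries where they do the work, as an engineer would, in place of code of your own. Each camera call takes 0.05 s, during which the arm holds its last target.

TASK

Press the jig's long steel plate down with one fingertip so that the sprung clip rises, and keep it held down while the other fingertip pushes the flat wooden coupon along its channel under the clip, until it is fully home against the end stop. Only then let the plate come up, so that the clip's foot clamps the coupon, and leave it so. Do not pick the coupon up or tip it, and leave the jar, cup and brush alone.

Things in the scene. Friction and masses are not known exactly. Their poses are not given: they have to be found in the camera images.
- jig: Aluminium jig fixed to the table, x -111 to +85 mm, y -95 to +35. Origin at table height under the centre line of the coupon channel; z up, x = pushing direction. Channel floor 18 mm above the table, open at its -x end; guide walls 47 mm apart, 4 thick, 6 mm above that floor. The clip's hinge shaft (6 mm thick) runs along x at y -30, 32 mm up, in bearings 36 mm high at x -104 and +62.
- stop_face (a point): Foot of the end stop's face, at jig x 65 mm, on the channel's centre line and floor (18 mm above the table); axes as the jig's. The stop rises 12 mm above the channel floor.
- coupon: Loose flat wooden coupon, 60 mm long (x), 44 wide, 10 thick, about 30 g. Origin: centre of its underside. It starts flat in the channel, its x along the jig's x within 0.02 rad, front edge 8 to 38 mm short of the clip's foot. Fully home, its front edge touches the end stop: origin at jig x 35 mm, rear edge (where it is pushed) at jig x 5 mm.
- clip (a joint): Sprung steel rocker clip, angle in rad: 0 at rest (foot 4 mm above the channel floor, its blunt end blocks the coupon); 0.34 with the plate pressed level (foot 15 mm above the floor); solid limit 0.44. About 0.175 with the foot standing on the coupon, which passes freely above 0.22. A spring returns it: some 3 N on the plate start it, 5 N hold it level.
- press_plate (a point): Centre of the top of the clip's press plate, beside the channel; moves with the clip. Plate 110 mm long (jig x -95 to +15), 34 wide. At rest it slopes up to its outer edge, 40 mm above the table. Pressed level (0.34) its top is 22.5 mm above the table (4.5 above the channel floor), jig y -46 to -80; a second fingertip at that height meets the coupon's rear edge. A fingertip can slide along it.
- clip_foot (a point): Middle of the underside of the clip's foot, a round bar 8 mm thick and 20 mm long along the jig's x (jig x 35 to 55) over the channel, at jig y 4; an arm 16 mm wide joins it to the shaft. At rest 22 mm above the table; moves with the clip.
- jar: Bystander: closed white jar, 52 mm across, 65 mm tall, origin at the centre of its underside.
- cup: Bystander: open clear cup, 64 mm across, 45 mm tall, origin at the centre of its underside.
- brush: Bystander: brush 170 mm long lying on the table along its x, origin under its middle.
Things that resemble listed ones, but are neither listed nor needed, are in the scene too. There is more than one size of the coupon; the job needs the smaller.

How it is judged:
On the way, in this order (a step that is already met when the one before it is completed fails the run):
1. the plate is pressed so that the clip stands clear (joint above 0.22 rad) while the coupon is still in front of the foot (value of joint clip above 0.22 rad and x of coupon in the frame of jig below 0.006 m), for 0.1 s.
2. the coupon is pushed home (within 4 mm of the end stop) with the clip still held up (value of joint clip above 0.22 rad and x of coupon in the frame of jig above 0.031 m and z of coupon in the frame of jig between 0.015 and 0.0205 m), for 0.1 s.
At the end, for the whole second after the job is handed in: The coupon lies flat in the channel within 4 mm of the end stop, at rest, with the clip's foot down on it (clip between 0.14 and 0.20 rad) (x of coupon in the frame of jig above 0.031 m and z of coupon in the frame of jig between 0.015 and 0.0205 m and value of joint clip between 0.14 and 0.2 rad and linear speed of coupon below 0.01 m/s); the robot touches nothing.
It fails at once if the coupon is lifted more than 7 mm off the channel floor (z of coupon in the frame of jig above 0.025 m).
It fails at once if the coupon is tipped more than 0.25 rad (angle between coupon's own z axis and vertical above 0.25 rad).
It fails at once if the clip is let down on the coupon before it is home (x of coupon in the frame of jig between 0.01 and 0.028 m and value of joint clip below 0.195 rad).
It fails at once if the jar, cup or brush is moved more than 15 mm (distance of any of jar, cup, brush from where it was at the start of the episode above 0.015 m).
It also fails if it takes over 38 s, if anything falls off the work surface, if the arm or the gripper's body presses on something with over 40 N, if the wrist force passes 120 N, or if a joint passes its speed limit or range.

## Working session

There is one attempt and no reset: what is moved stays moved. The work goes in short steps, Python scripts to look and compute and a shell command to move; the robot and the scene stay as the last step left them, time stands still between calls to the robot, and variables do not carry over. Pictures are saved under pics/ and viewed, and the job is handed in when it is done.

```bash
mkdir -p pics; ls; python3 - <<'E'
from plant import manip
import cv2
for n in("side","top"):
    cv2.imwrite(f"pics/{n}0.png",manip.grab_frame(n)); print(n,manip.get_calibration(n))
print(manip.state(), manip.hold_point_z)
E
```

```text
pics
side {'fx': 388.26151598140063, 'fy': 388.26151598140063, 'cx': 315.22170221883437, 'cy': 194.18160017335876, 'xyz': array([ 0.43284541, -0.51811143,  0.67544838]), 'attitude': array([-0.38401428,  0.91378745, -0.11757848,  0.06083444])}
top {'fx': 458.4180032741048, 'fy': 458.4180032741048, 'cx': 317.3975537996186, 'cy': 199.9520822166898, 'xyz': array([0.48909434, 0.11188535, 0.96397022]), 'attitude': array([ 0.03660527, -0.70561972,  0.70618865, -0.04537019])}
{'time': 0.1, 'joint_pos': array([-1.31499402e+00,  5.33426723e-02,  1.61413645e+00,  5.22884121e-07,
        1.47603158e+00, -1.19000134e-01]), 'joint_vel': array([-0.00087359, -0.00026185, -0.00309277,  0.00173894,  0.00357604,
       -0.00133961]), 'joint_efforts': array([ 4.47113280e-04, -3.94900990e+01, -3.71363389e+01, -1.27282310e-04,
        3.92319736e-03,  3.27748388e-06]), 'tool_pos': array([ 0.22865231, -0.58102506,  0.20976596]), 'tool_rot': array([-9.56798897e-04,  9.82491274e-01,  1.86306136e-01, -6.52874867e-05]), 'contact_force': array([-0.43318758, -0.23172225, -0.43767563]), 'ft_torque': array([-0.01978581,  0.0323985 ,  0.02178732]), 'gripper_width': 1.006304441416538} 0.0187
```

View pics/side0.png

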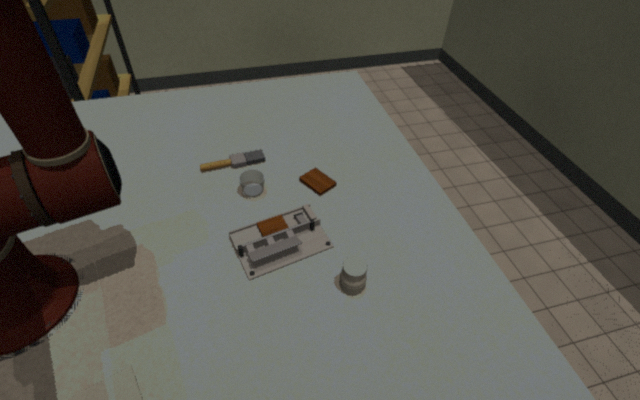

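View pics/top0.png

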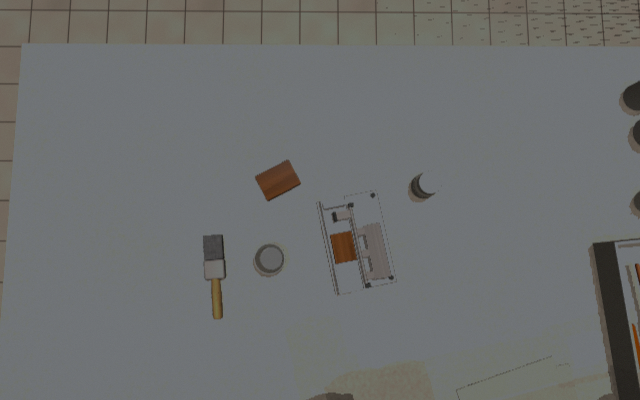

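Top view: the jig is near (355,243) with its push direction up in the image. The coupon is at (343,247), the plate at (375,250), the cup at (270,258), the jar at (424,186) and the brush at (215,275). The larger look-alike coupon lies off the jig at (278,180).

```bash
cat > h.py <<'E'
import numpy as np, cv2
from scipy.spatial.transform import Rotation as R
from plant import manip
def cam(n):
    c=manip.get_calibration(n); q=c['attitude']
    return c, R.from_quat([q[1],q[2],q[3],q[0]]).as_matrix(), np.array(c['xyz'])
def proj(n,P):
    c,M,t=cam(n); p=(np.atleast_2d(P)-t)@M
    return np.c_[c['fx']*p[:,0]/p[:,2]+c['cx'], c['fy']*p[:,1]/p[:,2]+c['cy']]
def ray(n,uv):
    c,M,t=cam(n); uv=np.atleast_2d(uv).astype(float)
    d=np.c_[(uv[:,0]-c['cx'])/c['fx'],(uv[:,1]-c['cy'])/c['fy'],np.ones(len(uv))]@M.T
    return t,d
def atz(n,uv,z):
    t,d=ray(n,uv); return t+d*((z-t[2])/d[:,2])[:,None]
def tri(uvs):
    A=np.zeros((3,3));b=np.zeros(3)
    for n,uv in uvs.items():
        t,d=ray(n,uv); d=d[0]/np.linalg.norm(d[0]); Q=np.eye(3)-np.outer(d,d); A+=Q;b+=Q@t
    return np.linalg.solve(A,b)
E
python3 - <<'E'
from h import *
for n,(l,t,r,b) in {"top":(300,175,420,305),"side":(215,190,345,285)}.items():
    im=cv2.imread(f"pics/{n}0.png")[t:b,l:r]
    im=cv2.convertScaleAbs(im,alpha=1.5)
    s=4.5 if n=="top" else 6
    cv2.imwrite(f"pics/{n}0z.png",cv2.resize(im,None,fx=s,fy=s,interpolation=cv2.INTER_CUBIC))
for t in("jig","coupon","press_plate","clip_foot"):
  for n in("top","side"):
    for d in manip.cut_out(t,n)[:3]:
        m=d['pixels'];v,u=np.nonzero(m); print(t,n,round(d['confidence'],2),d['rect'],m.sum(),u.mean().round(1),v.mean().round(1), cv2.minAreaRect(np.c_[u,v].astype(np.float32)))
E
```

```text
jig top 0.56 [315.7, 190.7, 395.8, 294.1] 5233 357.2 240.6 ((355.77630615234375, 241.0872039794922), (95.42491149902344, 63.143028259277344), 78.15792083740234)
jig side 0.86 [229.4, 205.9, 333.8, 281.7] 4232 279.7 242.8 ((280.41693115234375, 239.6434326171875), (53.59027099609375, 94.85736846923828), 68.74949645996094)
jig side 0.61 [255.3, 212.0, 286.4, 240.2] 449 271.8 225.3 ((271.98779296875, 225.10977172851562), (16.29753875732422, 28.94047737121582), 69.775146484375)
coupon top 0.85 [255.4, 158.2, 300.2, 200.3] 1065 277.6 179.5 ((277.515380859375, 179.3915252685547), (28.60845184326172, 38.11539077758789), 61.189208984375)
coupon top 0.75 [329.1, 232.9, 353.7, 262.3] 628 343.2 246.3 ((343.2647705078125, 246.44117736816406), (30.26180076599121, 21.584583282470703), 77.47119140625)
coupon side 0.94 [258.6, 214.1, 287.5, 236.8] 436 272.5 225.2 ((272.5, 225.0000457763672), (16.127614974975586, 28.776723861694336), 71.56504821777344)
coupon side 0.66 [299.7, 170.0, 335.2, 201.0] 626 317.6 181.8 ((317.260009765625, 181.32000732421875), (34.400001525878906, 21.80000114440918), 36.869895935058594)
coupon side 0.46 [237.7, 166.8, 268.6, 196.7] 647 251.9 182.7 ((251.5, 183.0), (30.0, 25.0), 90.0)
press_plate side 0.97 [242.8, 212.7, 308.0, 262.8] 878 274.9 242.9 ((279.1021728515625, 239.41383361816406), (26.60030746459961, 69.19363403320312), 60.48850631713867)
clip_foot top 0.66 [333.8, 206.3, 392.4, 286.1] 1411 369.2 246.3 ((365.9980773925781, 240.80252075195312), (80.82438659667969, 39.05206298828125), 63.79988098144531)
clip_foot side 0.97 [241.0, 212.7, 306.3, 261.3] 1040 275.7 241.8 ((278.5166015625, 240.02882385253906), (27.617996215820312, 68.36203002929688), 60.01836013793945)
```

View pics/top0z.png

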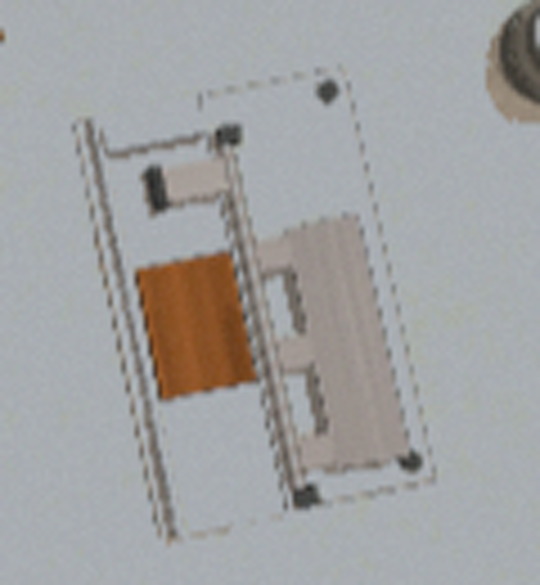

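View pics/side0z.png

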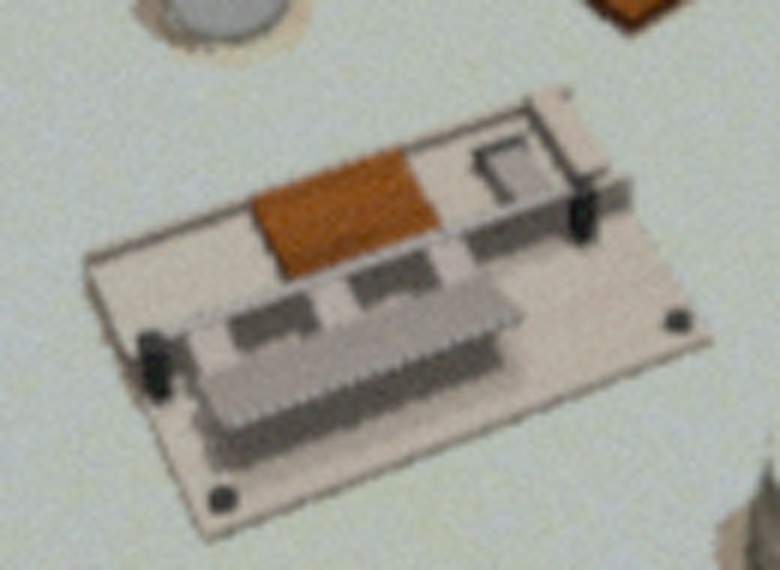

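```bash
cat > fit.py <<'E'
from h import *
from scipy.optimize import least_squares
T=lambda a:np.array(a)/4.5+[300,175]
S=lambda a:np.array(a)/6+[215,190]
J=[("top",T([229,128]),(62,-30,36)),("top",T([306,495]),(-104,-30,36)),("top",T([356,214]),(15,-80.3,39.7)),
("top",T([408,464]),(-95,-80.3,39.7)),
("top",T([80,122]),(72,25.5,24)),("top",T([170,538]),(-111,25.5,24)),
("side",S([152,340]),(-104,-30,36)),("side",S([582,190]),(62,-30,36)),("side",S([235,428]),(-95,-80.3,39.7)),("side",S([520,318]),(15,-80.3,39.7)),
("side",S([530,107]),(65,23.5,30)),("side",S([88,260]),(-111,23.5,24)),("side",S([205,543]),(-111,-95,6)),("side",S([712,342]),(85,-95,6))]
C=[("top",T(p),q) for p,q in zip([(137,270),(232,253),(257,380),(163,398)],[(30,22,10),(30,-22,10),(-30,-22,10),(-30,22,10)])]+\
  [("side",S(p),q) for p,q in zip([(402,150),(440,222),(292,278),(250,200)],[(30,22,10),(30,-22,10),(-30,-22,10),(-30,22,10)])]
def fit(L,x0,show=1):
    def f(x):
        M=R.from_euler('z',x[3]).as_matrix(); r=[]
        for n,uv,q in L: r.append(proj(n,np.array(q)/1000@M.T+x[:3])[0]-uv)
        return np.ravel(r)
    s=least_squares(f,x0,loss='soft_l1')
    if show: print(np.round(s.x,4)); print(np.round(f(s.x).reshape(-1,2),1).tolist())
    return s.x
if __name__=="__main__":
    j=fit(J,[.4,0,0,0]); c=fit(C,[.4,0,.018,0])
    d=c-j; cs,sn=np.cos(j[3]),np.sin(j[3])
    print("coupon in jig",cs*d[0]+sn*d[1],-sn*d[0]+cs*d[1],d[2],d[3])
E
python3 fit.py
```

```text
[ 0.5226  0.0513 -0.0025  0.1897]
[[-0.8, 0.6], [-1.5, -0.0], [-0.0, -0.7], [-0.3, -2.4], [4.6, 2.9], [1.9, -1.2], [-0.4, -0.2], [0.1, -0.5], [-2.2, 0.7], [0.6, 0.5], [-0.1, -1.0], [0.0, 0.0], [-0.7, -0.3], [0.7, 0.3]]
[0.5022 0.0467 0.0192 0.1892]
[[-0.1, -0.7], [-0.0, -1.0], [0.3, -0.1], [-0.2, 0.1], [-0.9, -0.5], [0.5, 0.9], [-0.7, 0.6], [-0.7, -0.5]]
coupon in jig -0.020817979425764244 -0.000689810786705105 0.021717063689602783 -0.0005799856181757101
```

```bash
cat > go.py <<'E'
from h import *
JX=np.array([0.5226,0.0513]); YAW=0.19
def tgt(jx,jy): 
    c,s=np.cos(YAW),np.sin(YAW); return JX+np.array([c*jx-s*jy,s*jx+c*jy])/1000
def rep(jx,jy,z,st=None):
    st=st or manip.state(); q=st['tool_rot']; M=R.from_quat([q[1],q[2],q[3],q[0]]).as_matrix()
    p=st['tool_pos']; d=np.r_[tgt(jx,jy),z]-p
    c,s=np.cos(YAW),np.sin(YAW); e=p[:2]-JX
    Rd=np.array([[c,s,0],[s,-c,0],[0,0,-1]]) # tool x=jig x, y=-jig y
    print("t",round(st['time'],2),"jig xy mm",np.round([1000*(c*e[0]+s*e[1]),1000*(-s*e[0]+c*e[1]),p[2]*1000],1),"F",np.round(st['contact_force'],1),"w",round(st['gripper_width'],3))
    print("shift tool mm",np.round(M.T@d*1000,1),"turn deg",np.round(np.degrees(R.from_matrix(M.T@Rd).as_rotvec()),2),"joints",np.round(st['joint_pos'],2))
E
python3 - <<'E'
import fit,h
J=[p for i,p in enumerate(fit.J) if i not in(4,5,3)]
j=fit.fit(J,[.5,0,0,.19])
J2=[p for p in J if p[0]=="side"];fit.fit(J2,j)
from go import *
rep(-72,-32,.12)
for n,uv in(("jar",(424,186)),("cup",(270,258)),("brush",(215,275))): print(n,atz("top",uv,.03 if n!="jar" else .06))
E
```

```text
[ 0.5225  0.0502 -0.0014  0.1954]
[[-0.4, 0.5], [-0.6, -0.1], [0.5, -1.0], [-0.3, 0.1], [0.2, -0.6], [-1.9, 0.9], [0.9, 0.5], [-0.2, -1.1], [-0.0, 0.3], [-0.4, -0.0], [0.9, 0.1]]
[ 0.5236  0.0576 -0.0106  0.1939]
[[0.3, -0.0], [-0.2, -0.3], [-1.5, 0.6], [0.5, 0.5], [-0.4, -0.6], [0.7, 0.3], [0.0, -0.7], [0.2, 0.1]]
t 0.5 jig xy mm [-408.  -566.   210.9] F [0.3 0.9 0.6] w 0.999
shift tool mm [ 428.4 -463.1   90.9] turn deg [-1.000e-02 -0.000e+00  1.059e+01] joints [-1.31  0.05  1.61  0.    1.48 -0.12]
jar [[ 0.62247618 -0.11250081  0.06      ]]
cup [[0.47994129 0.1960847  0.03      ]]
brush [[0.44626393 0.3060104  0.03      ]]
```

```bash
python3 -m creep '[[0,0,5.3,0,0,0,0.7],[0,0,5.3,0,0,0,0.7]]'; python3 - <<'E'
from go import *
rep(-72,-32,.12)
E
```

```text
time: 0.67
tool_pos: [0.2288, -0.5816, 0.2109]
tool_rot: [0.0, 0.996, 0.093, -0.0]
contact_force: [0.2, 0.1, -0.3]
gripper_width: 0.748
t 0.67 jig xy mm [-408.  -566.   210.9] F [ 0.2  0.1 -0.3] w 0.748
shift tool mm [ 333.6 -535.6   90.9] turn deg [ 0.    0.   -0.27] joints [-1.31  0.05  1.61 -0.    1.48  0.07]
```

```bash
sed -i 's/0.5226,0.0513/0.5224,0.0507/;s/YAW=0.19$/YAW=0.192/' go.py; python3 -m creep '[[0,0,0,0.0185,-0.0298,0.002,0.7],[0,0,0,0.0185,-0.0298,0.002,0.7],[0,0,0,0.0185,-0.0298,0.002,0.7],[0,0,0,0.0185,-0.0298,0.002,0.7],[0,0,0,0.0185,-0.0298,0.002,0.7],[0,0,0,0.0185,-0.0298,0.002,0.7],[0,0,0,0.0185,-0.0298,0.002,0.7],[0,0,0,0.0185,-0.0298,0.002,0.7],[0,0,0,0.0185,-0.0298,0.002,0.7],[0,0,0,0.0185,-0.0298,0.002,0.7],[0,0,0,0.0185,-0.0298,0.002,0.7],[0,0,0,0.0185,-0.0298,0.002,0.7],[0,0,0,0.0185,-0.0298,0.002,0.7],[0,0,0,0.0185,-0.0298,0.002,0.7],[0,0,0,0.0185,-0.0298,0.002,0.7],[0,0,0,0.0185,-0.0298,0.002,0.7],[0,0,0,0.0185,-0.0298,0.002,0.7],[0,0,0,0,0,0,0.7]]'; python3 - <<'E'
from go import *
rep(-72,-32,.07)
E
```

```text
time: 2.17
tool_pos: [0.443, -0.0199, 0.1768]
tool_rot: [-0.001, 0.995, 0.098, 0.0]
contact_force: [-0.5, -0.1, 1.0]
gripper_width: 0.699
t 2.17 jig xy mm [-91.5 -54.2 176.8] F [-0.5 -0.1  1. ] w 0.699
shift tool mm [ 19.5 -21.8 106.9] turn deg [-0.13 -0.06  0.26] joints [-0.21 -0.39  2.06  0.    1.47  1.16]
```

```bash
python3 -m creep '[[-0.1,0,0.2,0.0065,-0.0075,0.03,0.7],[0,0,0,0.0065,-0.0075,0.03,0.7],[0,0,0,0.0065,-0.0068,0.03,0.7],[0,0,0,0,0,0.017,0.7],[0,0,0,0,0,0,0.7]]'; python3 - <<'E'
from go import *
rep(-72,-32,.05)
for n,(l,t,r,b) in {"top":(300,175,420,325),"side":(175,120,345,285)}.items():
    im=manip.grab_frame(n);cv2.imwrite(f"pics/{n}1.png",im);im=im[t:b,l:r]
    im=cv2.convertScaleAbs(im,alpha=1.5)
    s=4 if n=="top" else 3.6
    cv2.imwrite(f"pics/{n}1z.png",cv2.resize(im,None,fx=s,fy=s,interpolation=cv2.INTER_CUBIC))
E
```

```text
time: 2.58
tool_pos: [0.4536, 0.0008, 0.0653]
tool_rot: [-0.0, 0.996, 0.093, -0.004]
contact_force: [-0.2, 0.5, -0.1]
gripper_width: 0.701
t 2.58 jig xy mm [-77.1 -35.9  65.3] F [-0.2  0.5 -0.1] w 0.701
shift tool mm [ 5.2 -3.9 15.2] turn deg [-0.06  0.49 -0.29] joints [-0.16 -0.23  2.13 -0.    1.25  1.22]
```

View pics/top1z.png

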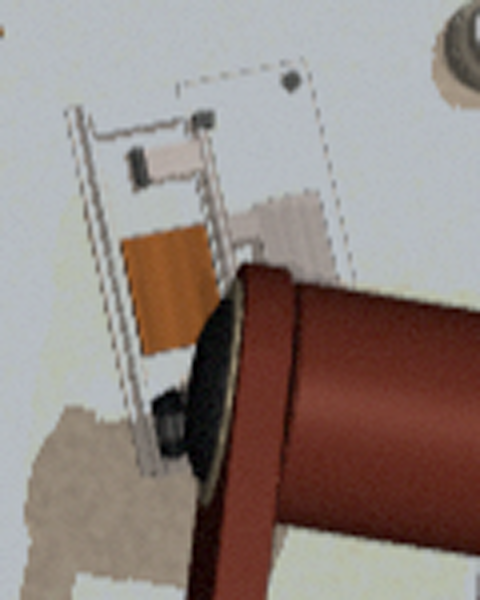

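View pics/side1z.png

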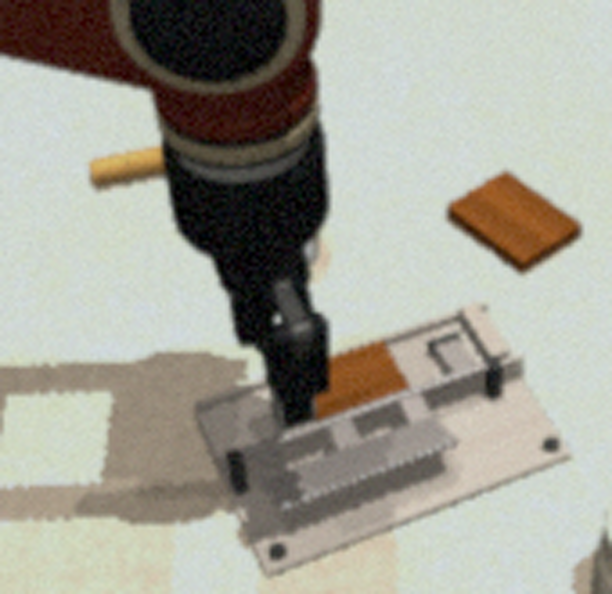

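```bash
python3 - <<'E'
from go import *
for z in(.065,.07,.075):
  for x in(-88,-66):
    for y in(-73,1): print(z,x,y,proj("side",np.r_[tgt(x,y),z])[0].round(1),proj("top",np.r_[tgt(x,y),z])[0].round(1))
E
```

```text
0.065 -88 -73 [252.9 249.8] [388.8 273.5]
0.065 -88 1 [240.8 224. ] [351.5 281. ]
0.065 -66 -73 [263.5 246. ] [386.4 262.3]
0.065 -66 1 [250.9 220.7] [349.2 269.7]
0.07 -88 -73 [252.7 248.3] [389.2 273.7]
0.07 -88 1 [240.6 222.4] [351.7 281.2]
0.07 -66 -73 [263.3 244.4] [386.8 262.4]
0.07 -66 1 [250.7 219.1] [349.4 269.8]
0.075 -88 -73 [252.4 246.7] [389.6 273.8]
0.075 -88 1 [240.3 220.8] [351.9 281.3]
0.075 -66 -73 [263.1 242.8] [387.2 262.4]
0.075 -66 1 [250.5 217.5] [349.6 269.9]
```

```bash
python3 - <<'E'
from go import *
for n,(l,t,r,b) in {"top":(320,230,400,300),"side":(220,180,310,260)}.items():
    im=cv2.imread(f"pics/{n}1.png")[t:b,l:r]
    im=cv2.convertScaleAbs(im,alpha=2.5); s=7
    im=cv2.resize(im,None,fx=s,fy=s,interpolation=cv2.INTER_CUBIC)
    for x in(-88,-66):
      for y in(-81,-66,-6,9):
        for z in (.065,.085):
          p=(proj(n,np.r_[tgt(x,y),z])[0]-[l-.5,t-.5])*s
          cv2.circle(im,tuple(p.astype(int)),4,(0,255,0) if z<.07 else (0,0,255),-1)
    cv2.imwrite(f"pics/{n}1y.png",im)
E
```

```text
(no output)
```

View pics/top1y.png

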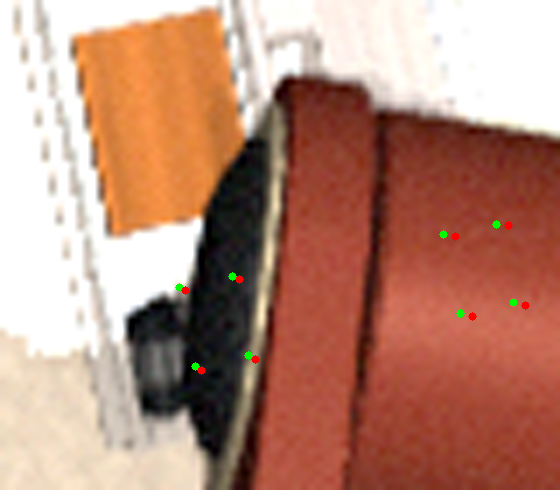

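View pics/side1y.png

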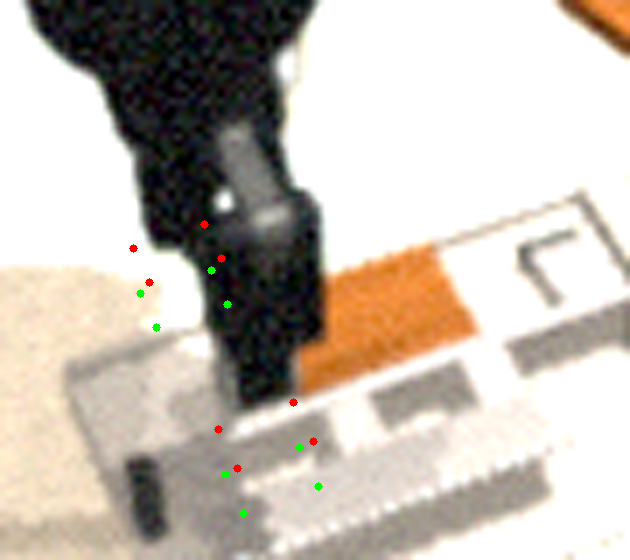

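```bash
python3 - <<'E'
from go import *
for s in((244,214),(246,214),(244,205)):
    P=tri({"top":(342.2,281),"side":s}); d=P[:2]-JX;c,sn=np.cos(YAW),np.sin(YAW)
    print(P.round(3),np.round(1000*np.array([c*d[0]+sn*d[1],-sn*d[0]+c*d[1]])),proj("top",P),proj("side",P))
# known-base check
print(proj("side",[[0,0,0]]),proj("top",[[.2,0,0]]))
l,t,r,b=170,90,330,270
im=cv2.imread("pics/side1.png")[t:b,l:r]; im=cv2.convertScaleAbs(im,alpha=4)
im=(255*(np.clip(im/255.,0,1))**.6).astype(np.uint8)
cv2.imwrite("pics/s1x.png",cv2.resize(im,None,fx=3.3*1.4,fy=3.3,interpolation=cv2.INTER_CUBIC) if 0 else cv2.resize(im,None,fx=3.3,fy=3.3,interpolation=cv2.INTER_CUBIC))
E
```

```text
[0.441 0.053 0.075] [-79.  18.] [[342.3657184  278.52475163]] [[241.73339712 214.18931356]]
[0.443 0.053 0.074] [-77.  17.] [[342.46200919 277.44207926]] [[242.74178998 214.25766266]]
[0.443 0.055 0.099] [-77.  19.] [[342.40243039 278.07534441]] [[241.34405107 205.20672584]]
[[ 17.65710621 301.9758366 ]] [[367.15196333 397.47283752]]
```

View pics/s1x.png

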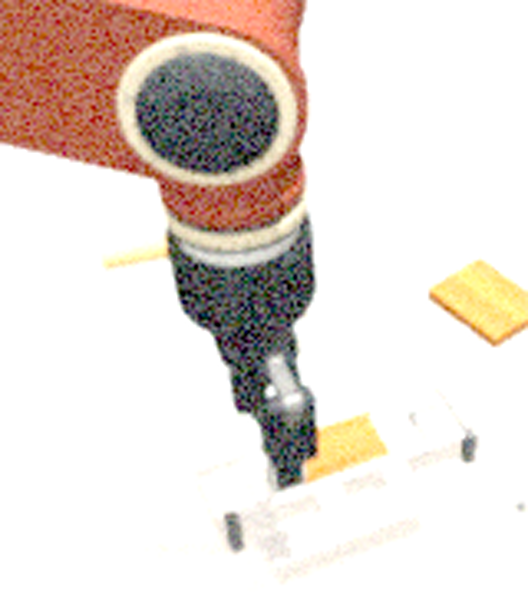

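```bash
python3 - <<'E'
from go import *
for n,(l,t,r,b) in {"side":(170,90,330,270),"top":(300,200,460,380)}.items():
    im=cv2.imread(f"pics/{n}1.png")[t:b,l:r]; im=cv2.convertScaleAbs(im,alpha=2.5)
    s=3.3;im=cv2.resize(im,None,fx=s,fy=s,interpolation=cv2.INTER_CUBIC)
    for z in np.arange(.065,.33,.02):
        p=(proj(n,[.4536,.0008,z])[0]-[l-.5,t-.5])*s; cv2.circle(im,tuple(p.astype(int)),3,(0,255,0),-1)
    cv2.imwrite(f"pics/{n}1a.png",im)
E
```

```text
(no output)
```

View pics/side1a.png

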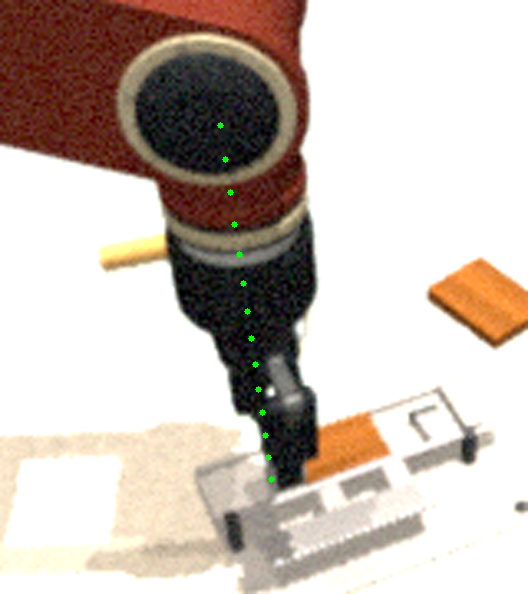

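View pics/top1a.png

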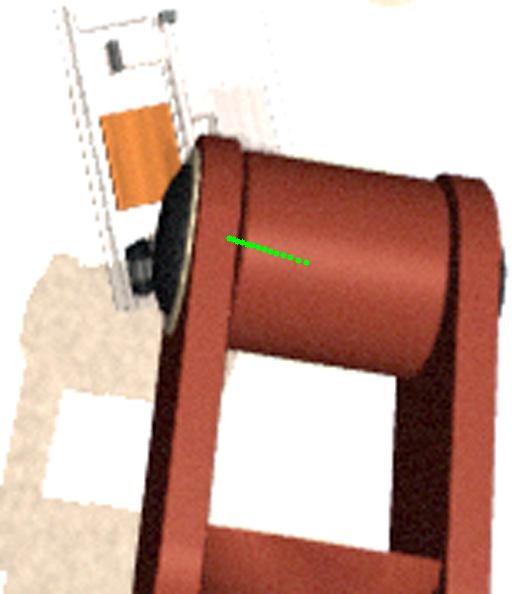

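```bash
python3 -m creep '[[0,0,0,0,0,0.01,0.7],[0,0,0,0,0,0.01,0.7],[0,0,0,0,0,0,0.7],[0,0,0,0,0,0,0.7],[0,0,0,0,0,0,0.7]]'; python3 - <<'E'
from go import *
rep(-72,-32,.05)
for n,(l,t,r,b) in {"top":(310,200,420,310),"side":(215,180,325,280)}.items():
    im=manip.grab_frame(n);cv2.imwrite(f"pics/{n}2.png",im);im=im[t:b,l:r]
    im=cv2.convertScaleAbs(im,alpha=1.8)
    s=5.4
    cv2.imwrite(f"pics/{n}2z.png",cv2.resize(im,None,fx=s,fy=s,interpolation=cv2.INTER_CUBIC))
E
```

```text
time: 3.1
tool_pos: [0.4575, -0.0, 0.0503]
tool_rot: [0.001, 0.996, 0.093, 0.0]
contact_force: [0.3, -0.0, -0.4]
gripper_width: 0.7
t 3.1 jig xy mm [-73.4 -37.4  50.3] F [ 0.3 -0.  -0.4] w 0.7
shift tool mm [ 1.4 -5.4  0.3] turn deg [ 0.11 -0.03 -0.34] joints [-0.16 -0.2   2.13 -0.    1.21  1.22]
```

View pics/side2z.png

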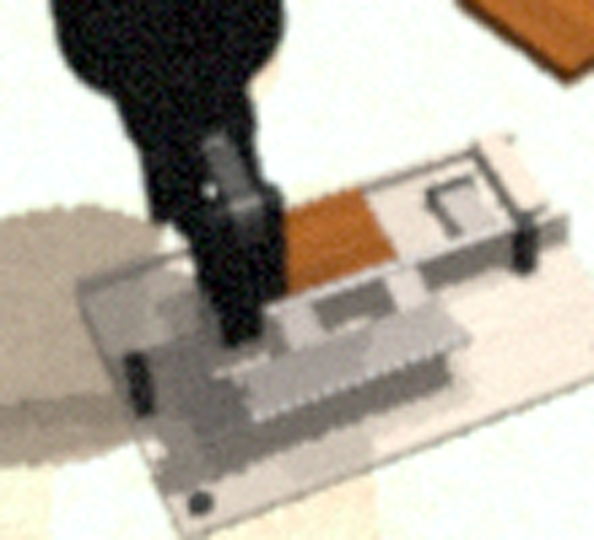

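View pics/top2z.png

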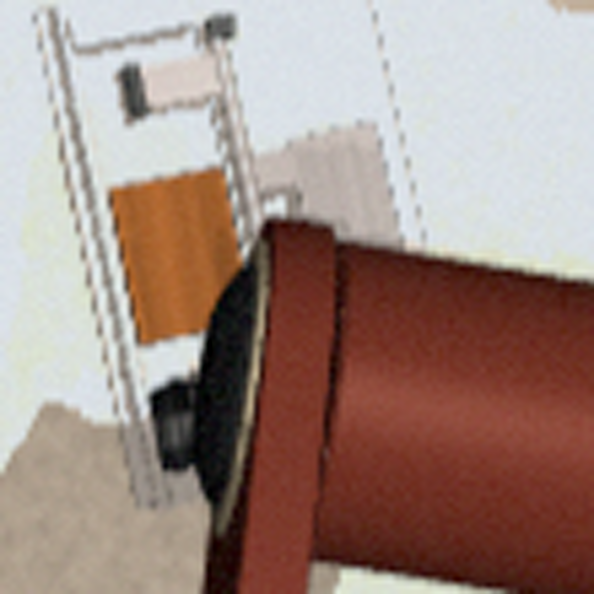

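```bash
python3 - <<'E'
from go import *
c,s=np.cos(YAW),np.sin(YAW)
J=lambda P:np.round(1000*np.array([c*(P[0]-JX[0])+s*(P[1]-JX[1]),-s*(P[0]-JX[0])+c*(P[1]-JX[1]),P[2]]),0)
for z in(.05,.06,.07,.08): print(J(atz("side",(259.4,244),z)[0]))
print("top blob")
for z in(.06,.09,.12): print(J(atz("top",(310+178/5.4,200+425/5.4),z)[0]),J(atz("top",(310+150/5.4,200+425/5.4),z)[0]))
E
```

```text
[-68. -53.  50.]
[-70. -61.  60.]
[-73. -69.  70.]
[-75. -77.  80.]
top blob
[-81.  16.  60.] [-79.  26.  60.]
[-79.  18.  90.] [-77.  27.  90.]
[-77.  19. 120.] [-75.  29. 120.]
```

```bash
python3 - <<'E'
from go import *
im=manip.grab_frame("side"); im=im[160:400,0:200]; im=cv2.convertScaleAbs(im,alpha=1.8); s=3
im=cv2.resize(im,None,fx=s,fy=s,interpolation=cv2.INTER_CUBIC)
a=np.linspace(0,2*np.pi,120)
for r,col in((.09,(0,255,0)),(.1,(255,0,0)),(.11,(0,255,255)),(.12,(255,0,255))):
    p=(proj("side",np.c_[r*np.cos(a),r*np.sin(a),0*a])-[-.5,159.5])*s
    for q in p: cv2.circle(im,tuple(q.astype(int)),1,col,-1)
cv2.imwrite("pics/base.png",im)
E
```

```text
(no output)
```

View pics/base.png

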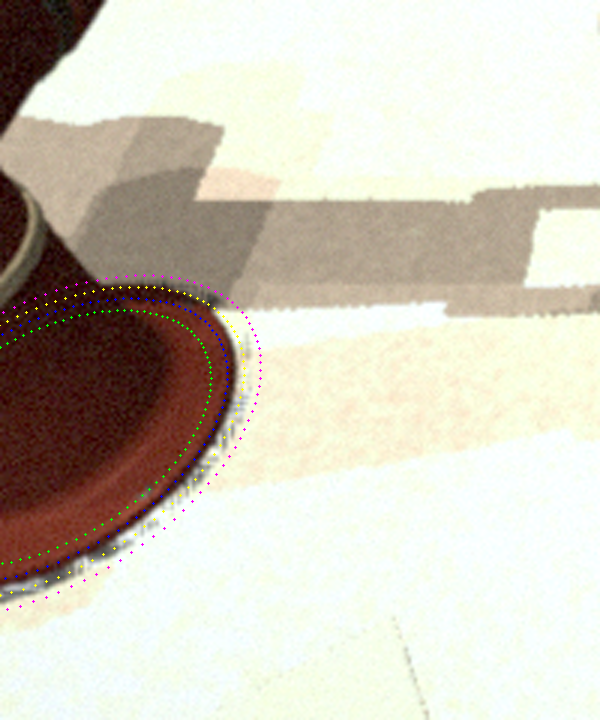

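```bash
python3 -m creep '[[0,0,-0.3,0,0.0015,0.003,0.7],[0,0,0,0,0,0.003,0.7],[0,0,0,0,0,0.003,0.7],[0,0,0,0,0,0.002,0.7],[0,0,0,0,0,0,0.7],[0,0,0,0,0,0,0.7]]';python3 -m creep '[[0,0,0,0,0,0.003,0.7],[0,0,0,0,0,0,0.7],[0,0,0,0,0,0,0.7]]'; python3 - <<'E'
from go import *
rep(-72,-32,.05)
for n,(l,t,r,b) in {"side":(215,180,325,280)}.items():
    im=manip.grab_frame(n);cv2.imwrite(f"pics/{n}3.png",im);im=im[t:b,l:r]
    im=cv2.convertScaleAbs(im,alpha=1.8)
    s=5.4
    cv2.imwrite(f"pics/{n}3z.png",cv2.resize(im,None,fx=s,fy=s,interpolation=cv2.INTER_CUBIC))
E
```

```text
time: 3.75
tool_pos: [0.4572, -0.0013, 0.0385]
tool_rot: [0.001, 0.995, 0.096, -0.0]
contact_force: [0.5, 0.1, 0.1]
gripper_width: 0.698
time: 4.0
tool_pos: [0.4574, -0.0013, 0.0357]
tool_rot: [0.001, 0.995, 0.096, -0.0]
contact_force: [0.2, -0.6, 0.9]
gripper_width: 0.699
t 4.0 jig xy mm [-73.8 -38.7  35.7] F [ 0.2 -0.6  0.9] w 0.699
shift tool mm [  1.7  -6.6 -14.3] turn deg [ 0.09  0.01 -0.03] joints [-0.16 -0.18  2.14 -0.    1.18  1.22]
```

View pics/side3z.png

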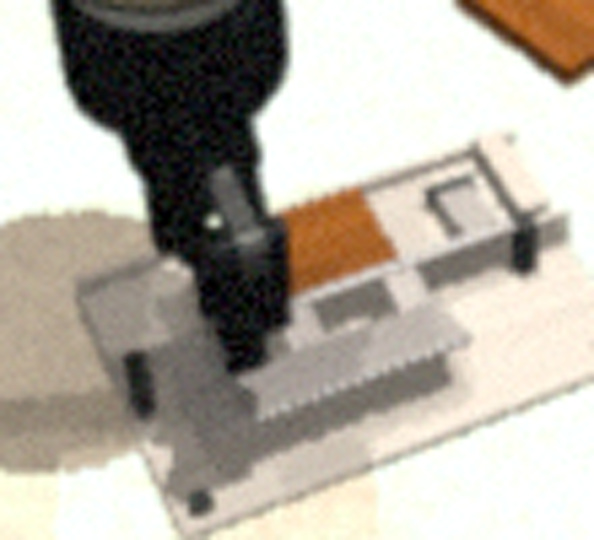

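```bash
for i in 1 2 3; do python3 -m creep '[[0,0,0,0,0,0.003,0.7],[0,0,0,0,0,0,0.7],[0,0,0,0,0,0,0.7]]'|egrep 'tool_pos|force'; done
```

```text
tool_pos: [0.4573, -0.0013, 0.0326]
contact_force: [-0.9, 0.3, 0.3]
tool_pos: [0.4573, -0.0014, 0.0296]
contact_force: [0.8, 0.1, -0.4]
tool_pos: [0.4573, -0.0013, 0.0266]
contact_force: [-0.3, 0.1, -0.0]
```

```bash
for i in 1 2; do python3 -m creep '[[0,0,0,0,0,0.003,0.7],[0,0,0,0,0,0,0.7],[0,0,0,0,0,0,0.7]]'|egrep 'tool_pos|force'; done
python3 - <<'E'
from go import *
for n,(l,t,r,b) in {"top":(310,200,420,310),"side":(215,180,325,280)}.items():
    im=manip.grab_frame(n);cv2.imwrite(f"pics/{n}4.png",im);im=im[t:b,l:r]
    im=cv2.convertScaleAbs(im,alpha=1.8)
    s=5.4
    cv2.imwrite(f"pics/{n}4z.png",cv2.resize(im,None,fx=s,fy=s,interpolation=cv2.INTER_CUBIC))
E
```

```text
tool_pos: [0.4573, -0.0014, 0.0236]
contact_force: [-1.0, 0.1, -0.4]
tool_pos: [0.4573, -0.0014, 0.0206]
contact_force: [0.5, 0.1, -0.6]
```

View pics/side4z.png

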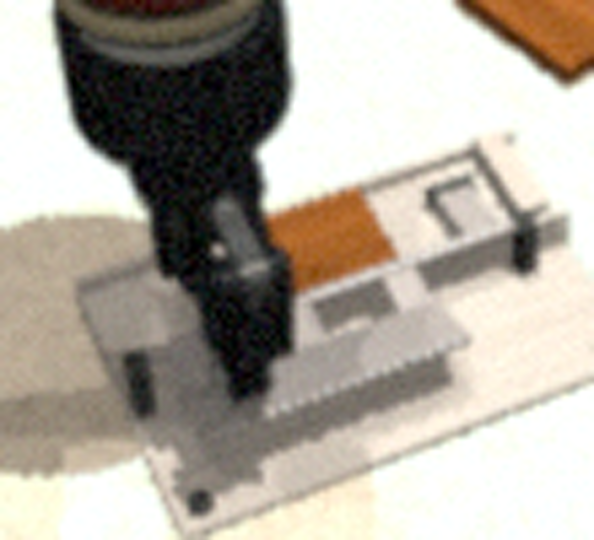

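```bash
python3 - <<'E'
from go import *
c,s=np.cos(YAW),np.sin(YAW)
J=lambda P:np.round(1000*np.array([c*(P[0]-JX[0])+s*(P[1]-JX[1]),-s*(P[0]-JX[0])+c*(P[1]-JX[1]),P[2]]),0)
for z in(.02,.03,.04,.05): print(J(atz("side",(261.3,254.1),z)[0]))
E
for i in 1 2; do python3 -m creep '[[0,0,0,0,0,0.002,0.7],[0,0,0,0,0,0,0.7],[0,0,0,0,0,0,0.7]]'|egrep 'tool_pos|force'; done
```

```text
[-68. -56.  20.]
[-70. -64.  30.]
[-72. -71.  40.]
[-74. -79.  50.]
tool_pos: [0.4574, -0.0014, 0.0187]
contact_force: [0.3, -0.4, -0.2]
tool_pos: [0.4574, -0.0014, 0.0167]
contact_force: [0.0, 0.6, 0.2]
```

```bash
for i in 1 2; do python3 -m creep '[[0,0,0,0,-0.0015,0.002,0.7],[0,0,0,0,0,0,0.7],[0,0,0,0,0,0,0.7]]'|egrep 'tool_pos|force'; done
```

```text
tool_pos: [0.4571, 0.0002, 0.0147]
contact_force: [-0.2, 0.1, 0.2]
tool_pos: [0.4568, 0.0016, 0.0127]
contact_force: [-1.2, 0.6, -0.6]
```

```bash
for i in 1 2; do python3 -m creep '[[0,0,0,0,0,0.002,0.7],[0,0,0,0,0,0,0.7],[0,0,0,0,0,0,0.7]]'|egrep 'tool_pos|force'; done
python3 - <<'E'
from go import *
rep(-72,-35,.01)
for n,(l,t,r,b) in {"top":(310,200,420,310),"side":(215,180,325,280)}.items():
    im=manip.grab_frame(n);cv2.imwrite(f"pics/{n}5.png",im);im=im[t:b,l:r]
    im=cv2.convertScaleAbs(im,alpha=1.8)
    s=5.4
    cv2.imwrite(f"pics/{n}5z.png",cv2.resize(im,None,fx=s,fy=s,interpolation=cv2.INTER_CUBIC))
E
```

```text
tool_pos: [0.4572, 0.0015, 0.0111]
contact_force: [-1.1, -0.2, -0.1]
tool_pos: [0.4572, 0.0014, 0.009]
contact_force: [0.1, 0.1, 3.0]
t 6.9 jig xy mm [-73.4 -35.9   9. ] F [0.1 0.1 3. ] w 0.7
shift tool mm [ 1.4 -0.9 -1. ] turn deg [ 0.12 -0.03 -0.03] joints [-0.16 -0.13  2.15 -0.    1.12  1.22]
```

View pics/side5z.png

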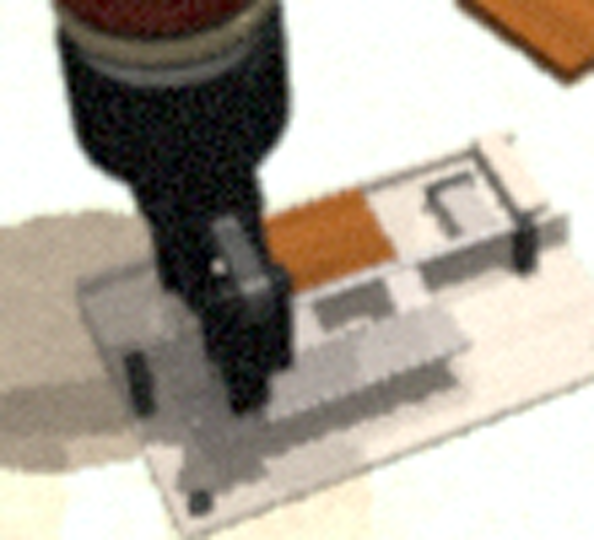

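View pics/top5z.png

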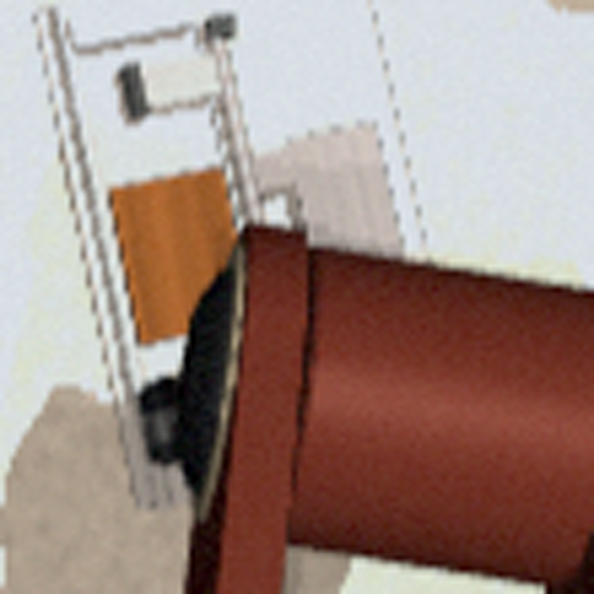

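```bash
for i in 1 2 3 4 5 6; do python3 -m creep '[[0,0,0,0,0,0.001,0.7],[0,0,0,0,0,0.001,0.7],[0,0,0,0,0,0,0.7]]'|egrep 'tool_pos|force'; done
python3 - <<'E'
from go import *
rep(-73,-35,.01)
for n,(l,t,r,b) in {"top":(310,200,420,310),"side":(215,180,325,280)}.items():
    im=manip.grab_frame(n);cv2.imwrite(f"pics/{n}6.png",im);im=im[t:b,l:r]
    im=cv2.convertScaleAbs(im,alpha=1.8)
    s=5.4
    cv2.imwrite(f"pics/{n}6z.png",cv2.resize(im,None,fx=s,fy=s,interpolation=cv2.INTER_CUBIC))
E
```

```text
tool_pos: [0.4571, 0.0014, 0.0068]
contact_force: [0.4, -1.1, 0.7]
tool_pos: [0.4571, 0.0015, 0.0048]
contact_force: [0.9, -1.6, 2.8]
tool_pos: [0.4571, 0.0016, 0.0028]
contact_force: [0.7, -1.1, 3.1]
tool_pos: [0.457, 0.0017, 0.0008]
contact_force: [0.0, -0.2, 2.8]
tool_pos: [0.457, 0.0019, -0.0012]
contact_force: [1.3, 3.4, 3.7]
tool_pos: [0.4569, 0.0018, -0.0032]
contact_force: [0.3, 4.4, 5.2]
t 8.5 jig xy mm [-73.6 -35.5  -3.2] F [0.3 4.4 5.2] w 0.703
shift tool mm [  0.6  -0.5 -13.2] turn deg [ 0.06 -0.   -0.03] joints [-0.16 -0.11  2.16 -0.    1.09  1.22]
```

View pics/side6z.png

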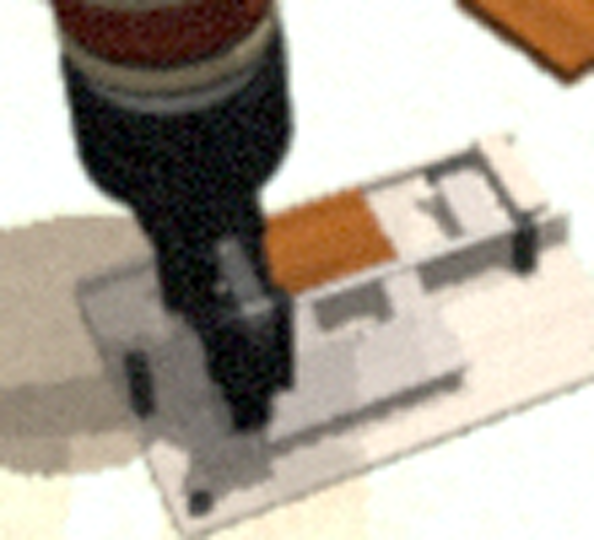

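View pics/top6z.png

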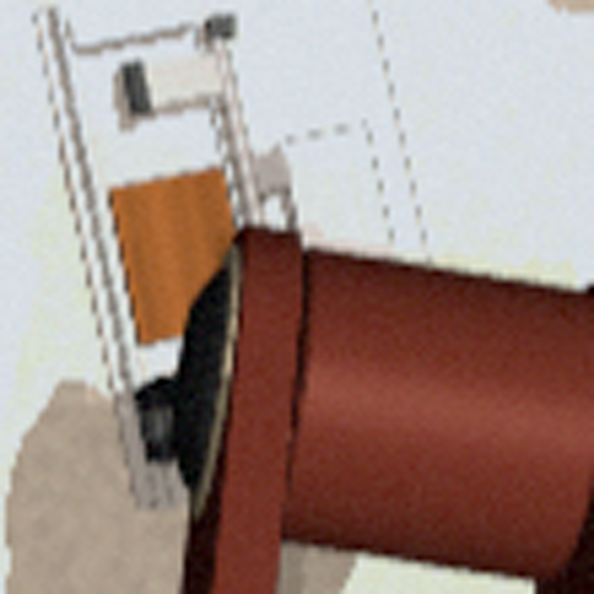

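```bash
python3 - <<'E'
from go import *
c,s=np.cos(YAW),np.sin(YAW)
J=lambda P:np.round(1000*np.array([c*(P[0]-JX[0])+s*(P[1]-JX[1]),-s*(P[0]-JX[0])+c*(P[1]-JX[1]),P[2]]),0)
for z in(.02,.0225,.03): print(J(atz("side",(261.3,258.9),z)[0]))
E
python3 -m creep '[[0,0,0,0,-0.002,0,0.7],[0,0,0,0,0,0,0.7],[0,0,0,0,0,0,0.7]]'
```

```text
[-72. -68.  20.]
[-73. -70.  22.]
[-74. -75.  30.]
time: 8.85
tool_pos: [0.4566, 0.0028, -0.0031]
tool_rot: [0.002, 0.995, 0.096, 0.0]
contact_force: [0.5, -3.3, 3.4]
gripper_width: 0.697
```

```bash
python3 - <<'E'
from go import *
for a in(0,.1,.2,.3,.34,.4):
    b=.34-a; y=-50*np.cos(b)-9.5*np.sin(b)-30; z=50*np.sin(b)-9.5*np.cos(b)+32
    # foot: at level underside z33,y? rest z22,y4 rel(34,-10)
    yf=34*np.cos(a)+10*np.sin(a)-30; zf=34*np.sin(a)-10*np.cos(a)+32
    f=lambda x,y,z:[(proj(n,np.r_[tgt(x,y),z/1000])[0]-o).__mul__(5.4).round(0).tolist() for n,o in(("side",[214.5,179.5]),("top",[309.5,199.5]))]
    print(a,round(z,1),"corner",f(15,y,z),"foot",round(zf,1),f(35,yf,zf))
E
```

```text
0 39.7 corner [[474.0, 343.0], [378.0, 120.0]] foot 22.0 [[433.0, 210.0], [145.0, 114.0]]
0.1 34.7 corner [[475.0, 352.0], [378.0, 121.0]] foot 25.4 [[432.0, 203.0], [143.0, 114.0]]
0.2 29.6 corner [[475.0, 360.0], [376.0, 122.0]] foot 29.0 [[432.0, 197.0], [142.0, 113.0]]
0.3 24.5 corner [[474.0, 367.0], [372.0, 123.0]] foot 32.5 [[431.0, 191.0], [142.0, 113.0]]
0.34 22.5 corner [[474.0, 370.0], [371.0, 123.0]] foot 33.9 [[431.0, 188.0], [143.0, 113.0]]
0.4 19.5 corner [[473.0, 373.0], [368.0, 124.0]] foot 36.0 [[432.0, 185.0], [143.0, 112.0]]
```

```bash
python3 -m creep '[[0,0,0,0.002,0,0.0005,0.7],[0,0,0,0.003,0,0,0.7],[0,0,0,0.003,0,0,0.7],[0,0,0,0.003,0,0,0.7],[0,0,0,0.003,0,0,0.7],[0,0,0,0.003,0,0,0.7],[0,0,0,0.003,0,0,0.7],[0,0,0,0,0,0,0.7]]'; python3 - <<'E'
from go import *
rep(-6,-33,-.0035)
for n,(l,t,r,b) in {"top":(310,200,420,310),"side":(215,180,325,280)}.items():
    im=manip.grab_frame(n);cv2.imwrite(f"pics/{n}7.png",im);im=im[t:b,l:r]
    im=cv2.convertScaleAbs(im,alpha=1.8)
    s=5.4
    cv2.imwrite(f"pics/{n}7z.png",cv2.resize(im,None,fx=s,fy=s,interpolation=cv2.INTER_CUBIC))
E
```

```text
time: 9.52
tool_pos: [0.4769, 0.0074, -0.0035]
tool_rot: [0.001, 0.995, 0.096, 0.0]
contact_force: [-1.7, 0.1, 3.9]
gripper_width: 0.698
t 9.52 jig xy mm [-52.9 -33.8  -3.5] F [-1.7  0.1  3.9] w 0.698
shift tool mm [46.9 -0.8  0. ] turn deg [ 0.1  -0.03 -0.02] joints [-0.14 -0.06  2.11 -0.    1.09  1.24]
```

View pics/side7z.png

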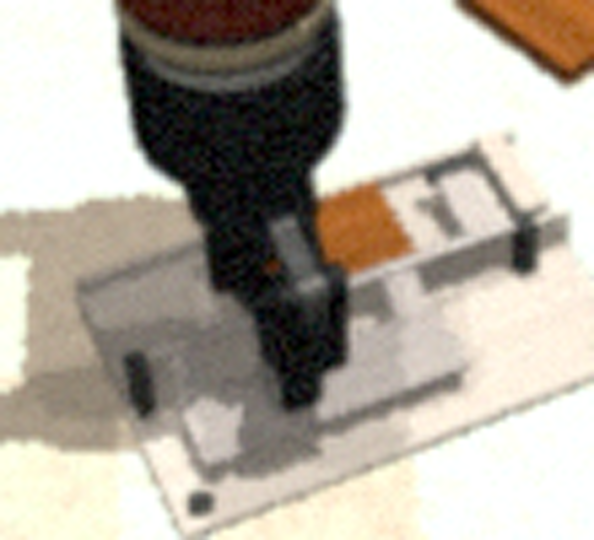

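View pics/top7z.png

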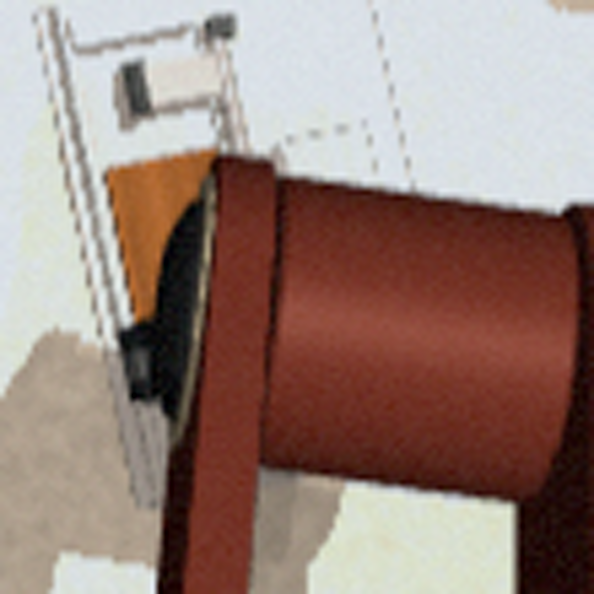

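```bash
python3 -m creep '[[0,0,0,0.003,0,0,0.7],[0,0,0,0.003,0,0,0.7],[0,0,0,0.003,0,0,0.7],[0,0,0,0.003,0,0,0.7],[0,0,0,0.003,0,0,0.7],[0,0,0,0.003,0,0,0.7],[0,0,0,0.003,0,0,0.7],[0,0,0,0,0,0,0.7]]'; python3 - <<'E'
from go import *
rep(-6,-33,-.0035)
for n,(l,t,r,b) in {"top":(310,200,420,310),"side":(215,180,325,280)}.items():
    im=manip.grab_frame(n);cv2.imwrite(f"pics/{n}8.png",im);im=im[t:b,l:r]
    im=cv2.convertScaleAbs(im,alpha=1.8)
    s=5.4
    cv2.imwrite(f"pics/{n}8z.png",cv2.resize(im,None,fx=s,fy=s,interpolation=cv2.INTER_CUBIC))
E
```

```text
time: 10.28
tool_pos: [0.4976, 0.0114, -0.0034]
tool_rot: [0.001, 0.995, 0.096, 0.001]
contact_force: [-2.1, -1.3, 4.5]
gripper_width: 0.7
t 10.28 jig xy mm [-31.8 -33.9  -3.4] F [-2.1 -1.3  4.5] w 0.7
shift tool mm [25.8 -0.9  0.1] turn deg [ 0.1  -0.05 -0.02] joints [-0.13 -0.01  2.06 -0.    1.09  1.25]
```

View pics/side8z.png

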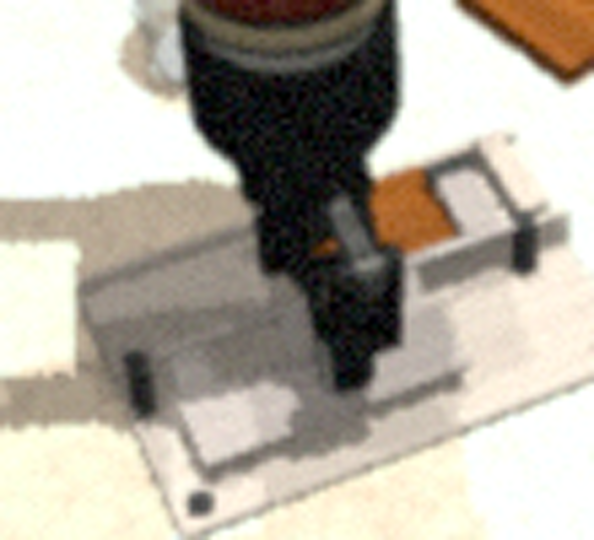

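View pics/top8z.png

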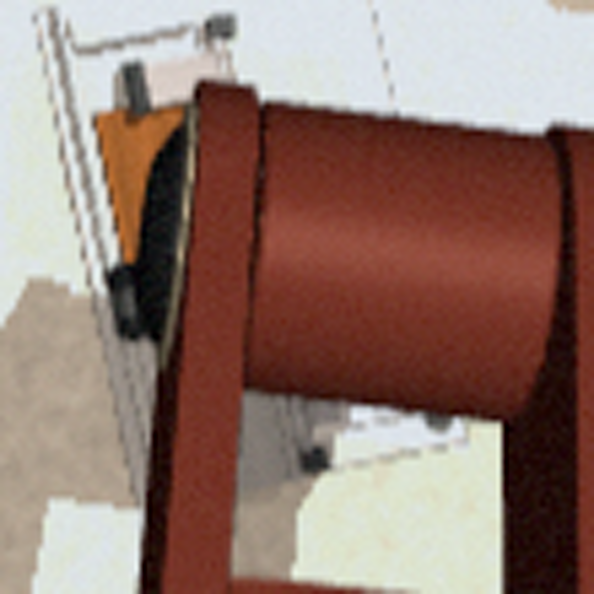

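```bash
python3 -m creep '[[0,0,0,0.003,0,0,0.7],[0,0,0,0.003,0,0,0.7],[0,0,0,0.003,0,0,0.7],[0,0,0,0.003,0,0,0.7],[0,0,0,0.003,0,0,0.7],[0,0,0,0.003,0,0,0.7],[0,0,0,0.003,0,0,0.7],[0,0,0,0.002,0,0,0.7],[0,0,0,0,0,0,0.7]]'; python3 - <<'E'
from go import *
rep(-6,-33,-.0035)
for n,(l,t,r,b) in {"top":(310,200,420,310),"side":(215,180,325,280)}.items():
    im=manip.grab_frame(n);cv2.imwrite(f"pics/{n}9.png",im);im=im[t:b,l:r]
    im=cv2.convertScaleAbs(im,alpha=1.8)
    s=5.4
    cv2.imwrite(f"pics/{n}9z.png",cv2.resize(im,None,fx=s,fy=s,interpolation=cv2.INTER_CUBIC))
E
```

```text
time: 11.13
tool_pos: [0.5201, 0.0157, -0.0035]
tool_rot: [0.001, 0.995, 0.096, 0.001]
contact_force: [-2.1, -0.2, 4.6]
gripper_width: 0.698
t 11.13 jig xy mm [ -8.9 -33.9  -3.5] F [-2.1 -0.2  4.6] w 0.698
shift tool mm [ 2.9 -0.9  0. ] turn deg [ 0.11 -0.05 -0.02] joints [-0.11  0.04  2.01 -0.    1.09  1.27]
```

View pics/side9z.png

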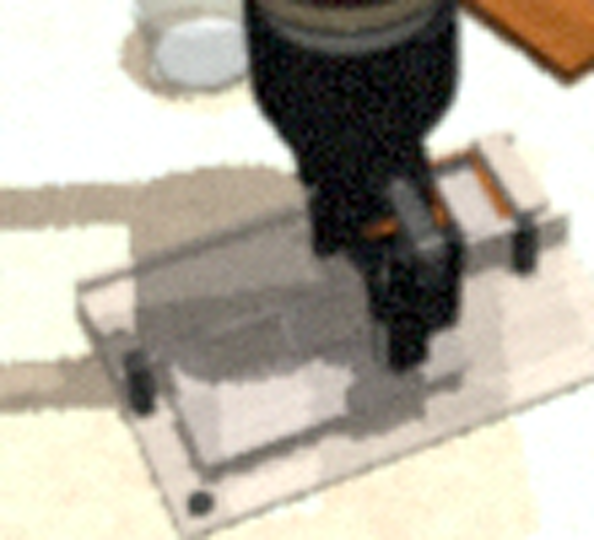

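View pics/top9z.png

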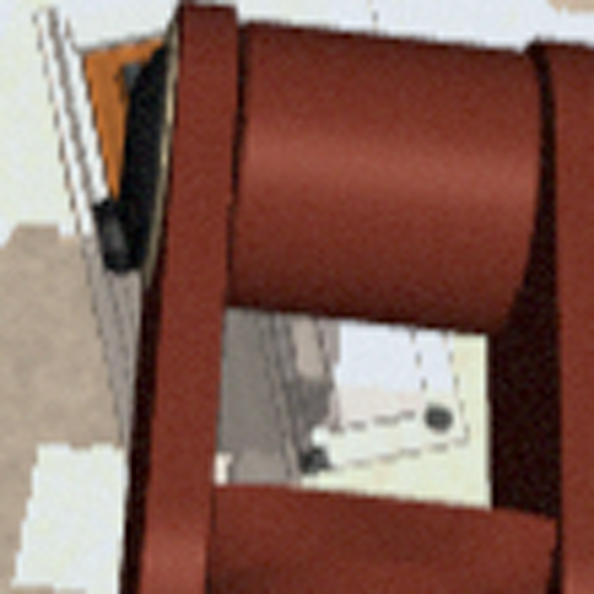

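```bash
for i in 1 2 3; do python3 -m creep '[[0,0,0,0.001,0,0,0.7],[0,0,0,0,0,0,0.7]]'|egrep 'tool_pos|force'; done
```

```text
tool_pos: [0.5204, 0.0158, -0.0036]
contact_force: [-1.8, -1.1, 4.3]
tool_pos: [0.5212, 0.016, -0.0037]
contact_force: [-3.6, -1.3, 4.6]
tool_pos: [0.5223, 0.0163, -0.0037]
contact_force: [-2.4, -0.6, 4.0]
```

```bash
for i in 1 2 3 4; do python3 -m creep '[[0,0,0,0.001,0,0,0.7],[0,0,0,0,0,0,0.7]]'|egrep 'tool_pos|force'; done
```

```text
tool_pos: [0.5225, 0.0163, -0.0038]
contact_force: [-6.3, -1.2, 6.6]
tool_pos: [0.5226, 0.0163, -0.0039]
contact_force: [-8.6, -1.7, 9.0]
tool_pos: [0.5226, 0.0164, -0.004]
contact_force: [-12.5, -3.7, 10.4]
tool_pos: [0.5227, 0.0164, -0.0041]
contact_force: [-16.3, -3.6, 14.6]
```

```bash
python3 -m creep '[[0,0,0,-0.002,0,0,0.7],[0,0,0,-0.002,0,0,0.7],[0,0,0,0,0,0,0.7]]'; python3 - <<'E'
from go import *
rep(-6,-33,-.0035)
for n,(l,t,r,b) in {"top":(310,200,420,310),"side":(265,190,325,240)}.items():
    im=manip.grab_frame(n);cv2.imwrite(f"pics/{n}10.png",im);im=im[t:b,l:r]
    im=cv2.convertScaleAbs(im,alpha=1.8)
    s=5.4 if n=="top" else 10
    cv2.imwrite(f"pics/{n}10z.png",cv2.resize(im,None,fx=s,fy=s,interpolation=cv2.INTER_CUBIC))
E
```

```text
time: 12.65
tool_pos: [0.5227, 0.0161, -0.0033]
tool_rot: [0.001, 0.995, 0.096, 0.001]
contact_force: [-2.4, -0.8, 4.9]
gripper_width: 0.702
t 12.65 jig xy mm [ -6.3 -34.   -3.3] F [-2.4 -0.8  4.9] w 0.702
shift tool mm [ 0.3 -1.   0.2] turn deg [ 0.13 -0.07  0.  ] joints [-0.11  0.05  2.   -0.    1.09  1.27]
```

View pics/side10z.png

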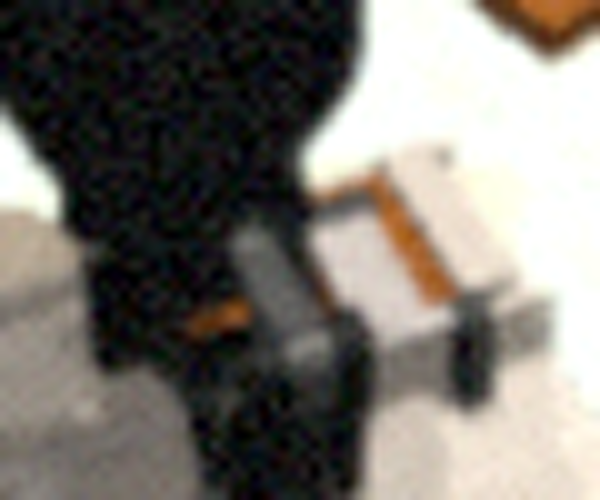

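View pics/top10z.png

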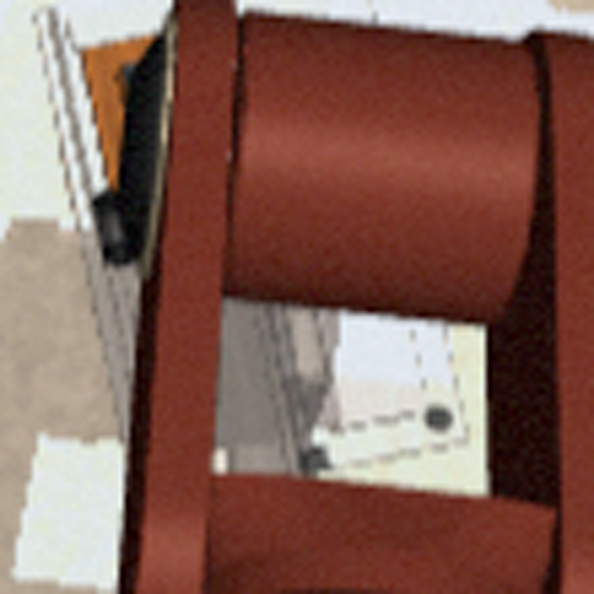

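The coupon shows flush against the stop with the foot raised. I'll back the pusher off slightly and then lift straight up.

```bash
python3 -m creep '[[0,0,0,-0.002,0,0,0.7],[0,0,0,-0.002,0,0,0.7],[0,0,0,0,0,0,0.7],[0,0,0,0,0,-0.002,0.7],[0,0,0,0,0,-0.002,0.7],[0,0,0,0,0,-0.003,0.7],[0,0,0,0,0,-0.003,0.7],[0,0,0,0,0,-0.004,0.7],[0,0,0,0,0,-0.006,0.7],[0,0,0,0,0,-0.01,0.7],[0,0,0,0,0,-0.02,0.7],[0,0,0,0,0,-0.03,0.7],[0,0,0,0,0,-0.03,0.7],[0,0,0,0,0,-0.03,0.7]]'; python3 -m creep '[[0,0,0,-0.03,0.02,-0.03,0.7],[0,0,0,-0.03,0.02,-0.02,0.7],[0,0,0,-0.03,0.02,0,0.7],[0,0,0,-0.03,0.025,0,0.7],[0,0,0,-0.03,0.025,0,0.7],[0,0,0,0,0.03,0,0.7],[0,0,0,0,0.03,0,0.7],[0,0,0,0,0.03,0,0.7],[0,0,0,0,0.03,0,0.7],[0,0,0,0,0,0,0.7],[0,0,0,0,0,0,0.7]]'; python3 - <<'E'
from go import *
for n,(l,t,r,b) in {"top":(310,200,420,310),"side":(215,180,325,280)}.items():
    im=manip.grab_frame(n);cv2.imwrite(f"pics/{n}11.png",im);im=im[t:b,l:r]
    im=cv2.convertScaleAbs(im,alpha=1.8)
    s=5.4
    cv2.imwrite(f"pics/{n}11z.png",cv2.resize(im,None,fx=s,fy=s,interpolation=cv2.INTER_CUBIC))
E
```

```text
time: 13.92
tool_pos: [0.5177, 0.0159, 0.138]
tool_rot: [0.001, 0.995, 0.096, -0.0]
contact_force: [0.2, 0.3, 0.7]
gripper_width: 0.7
time: 14.83
tool_pos: [0.4174, -0.2364, 0.1837]
tool_rot: [0.0, 0.996, 0.094, -0.0]
contact_force: [-0.3, 0.5, -1.3]
gripper_width: 0.699
```

View pics/side11z.png

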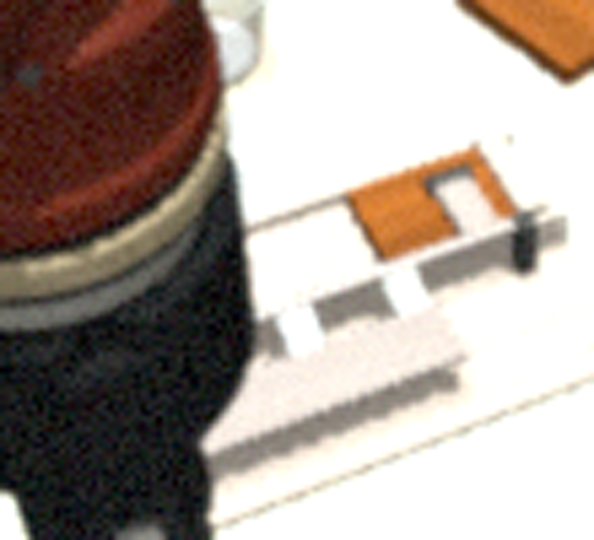

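View pics/top11z.png

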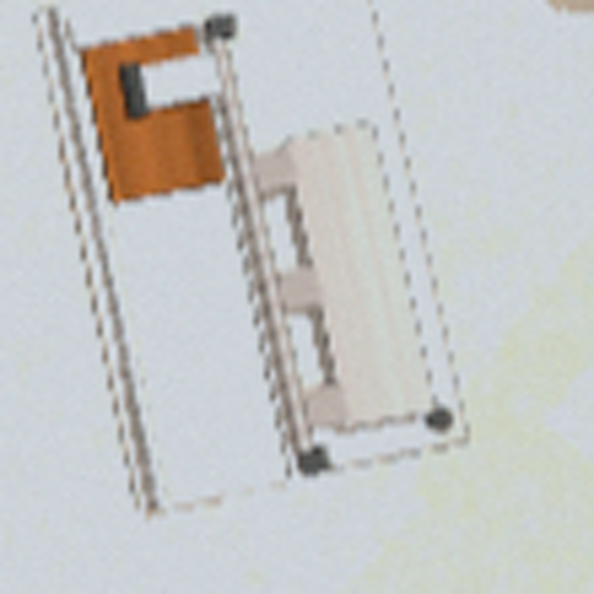

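```bash
python3 - <<'E'
from go import *
c,s=np.cos(YAW),np.sin(YAW)
for uv in((113,203),(223,183)):
    P=atz("top",np.array(uv)/5.4+[309.5,199.5],.027)[0]; e=P[:2]-JX; print(np.round(1000*np.array([c*e[0]+s*e[1],-s*e[0]+c*e[1]]),1))
a=cv2.imread("pics/top0.png");b=cv2.imread("pics/top11.png")
for n,(l,t,r,bb) in {"jar":(400,165,445,210),"cup":(245,235,295,285),"brush":(195,225,235,325)}.items():
    print(n,cv2.phaseCorrelate(*[cv2.cvtColor(i[t:bb,l:r],6).astype(np.float32) for i in(a,b)]))
manip.job_done()
E
```

```text
[ 4.  22.7]
[  3.4 -19.7]
jar ((0.6087309366061682, 0.4986082908604281), 0.9205894871699957)
cup ((0.019975524040098946, -0.09660103623881966), 0.9624696775436401)
brush ((-0.018610068020436188, 0.06784732591135878), 0.9801040008068085)
the job is handed in; nothing more can be done
```

The coupon is home against the end stop with the clip's foot clamped on it, and I handed the job in at about 15 s of the allowed 38 s. No verdict is reported back.

**What I did:** I pressed the long plate about level with one fingertip. The reaction was about 5 N, and the images put the clip near 0.34 rad. With the plate held there, the other fingertip slid the coupon along the channel until the force rose to about 16 N against the stop. I then backed off about 4 mm, lifted straight up and moved the arm clear.

**Last checks:**
- **Coupon:** in the top view its rear edge is at about jig x 3.4 to 4 mm, where fully home is 5 mm. That puts it about 1 to 1.5 mm from home, which is about the measuring error. In both pictures its front edge is flush with the stop.
- **Clip:** the foot stands on the coupon and the plate is partly raised. I judged this by eye and did not measure the final clip angle.
- **Bystanders:** the cup and brush shifted by less than 0.1 pixel in the top view. The jar's patch showed a shift of about 0.8 pixel, or 1 to 2 mm. The arm never went near it, so I put that down to lighting.

**One disagreement:** with the jaws at 0.7, the fingertips stood about 26 mm behind the reported TCP, where the task text implied 13 mm at most. The images and the contact force agreed on this, so I pressed by contact instead of the nominal height.

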